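# Assemble the rotor stack on the bench spinner

### The arm

A 6-joint arm with a two-finger parallel gripper is mounted at the origin on the work surface. World frame = base frame: x ahead of the robot, y to its left, z up, the work surface at z = 0. Lengths are in m, angles in rad, forces in N, time in s.
With the tool pointing down it reaches from about 0.275 to 0.875 m from the base axis. Payload 12.5 kg.
Tool frame: the origin (TCP) lies at the very end of the fingers, on their centre line; the grasp point (between the pads) lies 19 mm behind it; y points along the fingers, z is the direction in which the jaws open and shut, and the axes are right-handed (so a half turn about y gives the same grasp; the last joint's range is limited). The gripper opens to 85 mm and grips with 20 to 120 N. Pads are 22 mm wide; open, the fingers measure 114 mm over their backs; the gripper's body (76 mm by 85 mm) begins 54 mm behind the grasp point. The pads swing forward as they close: fully open they stand 13 mm farther back than shut.
Start: joints at [-1.248, 0.351, 1.652, -0, 1.139, -0.085], TCP at [0.218, -0.505, 0.231] pointing down, gripper open.
Joint ranges: [-2.75, 2.75], [-0.79, 2.1], [0.01, 2.65], [-1.57, 4.71], [0.07, 3.14], [-2.87, 2.87]. Speed limits (rad/s): [2.22, 2.22, 2.79, 3.14, 3.14, 3.14].

### API

Orientations are given as [roll, pitch, yaw] about the fixed x, y, z axes, in that order (R = Rz(yaw) Ry(pitch) Rx(roll)).
In Python, from rig import arm gives the robot as it stands. The module is installed in compiled form; this text tells all that it offers.
- The arm moves only by the shell command python3 -m creep 'ROWS' [OPENING] [FORCE]. ROWS is JSON, one flat list of numbers, 6 for each row, row after row: the shift along the world's x, y, z in mm, then the turn, a rotation vector about the world's x, y, z in degrees. A call has 1 to 20 rows; each row is the pose to reach, as a shift and turn from the pose measured when the call began; what a row does not reach only later rows make up. A row lasts 1/8 s, in which the tool goes at most 62.5 mm and 10.7 degrees, less where a joint would pass 70% of its speed; a pose out of reach is approached as far as the arm can. A call with a gripper value outside its range is refused whole. OPENING is the opening, from 0 (shut) to 1 (fully open), set as the call begins (- or left out, the last holds). The fingers move at their own pace and stop on an object; FORCE is the grip in N (left out, the last holds). Time passes only in rows, so rows that repeat a pose let the fingers close. It gives the time, the measured TCP pose, the force and the opening at its end, in the units of the state.
- arm.get_state(): the state, without advancing time (a new reading comes with each control period).
- arm.capture(name): name is "side" or "top" or "wrist"; returns the picture (400x640x3 uint8, red, green, blue); there is no depth.
- arm.camera_params(name): a dict with "intrinsics" (3x3 intrinsics, pixels), "eye" and "attitude" of the camera in the world. Camera axes: x right, y down, z forward; pixel columns grow to the right and rows downward; lengths in m; the calibration is good to about 2 mm. A picture is of the moment at which its call begins: read the wrist's pose just before it. camera_params takes no time and is no camera call; for the wrist camera it gives the pose at the moment of the call.
- arm.job_done(): hands the job in, once; it reports no verdict.
Trained networks look in the newest picture that a camera, given by its name, has taken for a name from the list of things; names that differ only in an ending like _2 or _b are one class to them, and where a whole thing is asked for, a point or a joint stands for the part that bears it (a point fixed in the world has none). Each returns a list of dicts, best first, with "score" (0 to 1); they miss things now and then, are a little off and sometimes report something else, mostly with a low value. They report only what shows in the picture. A call takes as long as a camera call.
- arm.spot_in(camera, thing): "at" ([column, row] in pixels, amid what is visible of it).
- arm.silhouettes(camera, thing): "pixels" (400x640 bool, what is visible of it) and "at" ([column, row] in pixels, amid what is visible of it).
- arm.pinpoint(camera, thing): "at" ([column, row] in pixels: a listed point, or the origin of a listed thing).
The state is a dict: "clock": time; "qpos": joint angles; "dq": joint speeds; "tau": joint torques, N m; "tcp_pos": TCP position; "eef_rot": TCP orientation; "contact_force": force on the tool from outside, world axes, zero at the start; "wrist_torque": the same for the moment, N m; "width": opening from 0.0 (shut) to 1.0 (fully open).
Only numpy, scipy, OpenCV 4.12 (cv2) and the standard library are available. Lean on these libraries where they do the work, as an engineer would, in place of code of your own. Each camera call takes 0.05 s, during which the arm holds its last target.

### The job

Get the bench spinner ready: on its upright steel spindle put first the aluminium tube rotor (flat disc down, collar up), then the blue clamp ring, and last the tall lock handle with the red knob (knob up), each fully down and flat on the one below. Lower each part down the spindle gently rather than letting it drop, do not let the top-heavy handle fall over, leave the jars, bottle, cylinder and marker where they are, and let go of everything.

Things in the scene. Friction and masses are not known exactly. Their poses are not given: they have to be found in the camera images.
- seat (a point): Centre of the top face of the spinner's aluminium turntable (disc 92 mm across, 55 mm above the table), on the spindle axis; z up. The spinner is a fixed white housing 180 x 200 mm in plan (180 along its own x), its top 43 mm above the table. Turntable and spindle do not turn. The rotor rests on this face.
- spindle_tip (a point): Top end of the spinner's fixed vertical steel spindle, 72 mm above the seat (127 mm above the table). The spindle is 14 mm in diameter; its last 12 mm taper to 6 mm at the tip.
- rotor_center (a point): Loose aluminium tube rotor, 180 g: flat disc 112 mm across, 6 mm thick, eight dark spots, central collar 40 mm across up to 34 mm above the underside, 20 mm bore right through. Point: on the axis, 17 mm above the underside; z up. Starts flat on the table, collar up; grip the collar, fingertips above the disc. Seated: 17 mm above the seat, spindle standing 38 mm out of the collar.
- ring_center (a point): Loose blue plastic clamp ring, 100 g: 60 mm outside diameter, 20 mm bore right through, 24 mm high. Point: on its axis, half-way up (12 mm); z up. It starts lying flat on the table. Seated on the rotor's collar, this point is 46 mm above the seat and 14 mm of spindle stands out above the ring.
- handle_center (a point): Loose lock handle, 150 g, 112 mm tall, standing on the table, easily tipped: steel foot 44 mm across, 25 mm high, with a 20 mm bore 18 mm deep from below; 14 mm stem; red knob 34 mm across from 80 to 112 mm above the underside. Point: on the axis 56 mm above the underside; z up. Seated on the ring, spindle end in its bore, this point is 114 mm above the seat.
- handle_knob (a point): Centre of the lock handle's red knob, on its axis 96 mm above its underside (40 mm above point handle_center): the place to grip it from above.
- jar_red_center (a point): Bystander: white specimen jar, 66 mm in diameter, 72 mm tall, red lid; its centre. Leave alone.
- jar_orange_center (a point): Bystander: white specimen jar, 66 mm in diameter, 72 mm tall, orange lid; its centre. Leave alone.
- dropper_center (a point): Bystander: amber dropper bottle, 46 mm in diameter, 132 mm tall, black collar and rubber bulb; its centre. Leave alone.
- cylinder_center (a point): Bystander: clear graduated cylinder with a 66 mm blue foot, 200 mm tall, easily tipped; its centre. Leave alone.
- marker: Bystander: white marker pen with a green cap, 132 mm long, 17 mm thick, lying on the table; origin on its underside at mid-length, x along the pen. Leave alone.

How it is judged:
By the outcome, as a careful person would: the job done as asked, in the order asked, and still so for the second after the job is handed in, with the robot touching nothing.
It also fails if it takes over 69 s, if anything falls off the work surface, if the arm or the gripper's body presses on something with over 40 N, if the wrist force passes 120 N, or if a joint passes its speed limit or range.

## Working session

There is one attempt and no reset: what is moved stays moved. The work goes in short steps, Python scripts to look and compute and a shell command to move; the robot and the scene stay as the last step left them, time stands still between calls to the robot, and variables do not carry over. Pictures are saved under pics/ and viewed, and the job is handed in when it is done.

```bash
mkdir -p pics; cat > h.py <<'E'
import numpy as np, cv2
from rig import arm
def ray(cam,uv,P=None):
    p=P or arm.camera_params(cam)
    K=np.array(p["intrinsics"]);R=np.array(p["attitude"]);
    if R.shape!=(3,3):
        from scipy.spatial.transform import Rotation as Ro
        R=Ro.from_euler('xyz',R).as_matrix() if R.size==3 else Ro.from_quat(R).as_matrix()
    d=R@np.linalg.inv(K)@np.array([uv[0],uv[1],1.]);return np.array(p["eye"]),d
def onz(cam,uv,z,P=None):
    e,d=ray(cam,uv,P);return e+d*(z-e[2])/d[2]
def tri(rs):
    A=np.zeros((3,3));b=np.zeros(3)
    for e,d in rs:
        d=d/np.linalg.norm(d);M=np.eye(3)-np.outer(d,d);A+=M;b+=M@e
    return np.linalg.solve(A,b)
def save(n,img): cv2.imwrite('pics/'+n+'.png',img[:,:,::-1])
E
python3 - <<'E'
from h import *
for c in("side","top","wrist"):
    save(c+'0',arm.capture(c)); p=arm.camera_params(c); print(c,p)
s=arm.get_state();print(s)
Z=dict(seat=.055,spindle_tip=.127,rotor_center=.017,ring_center=.012,handle_center=.056,handle_knob=.096)
for t,z in Z.items():
    rs=[]
    for c in("side","top"):
        r=arm.pinpoint(c,t)
        for q in r[:2]: print(t,c,q["score"],q["at"],onz(c,q["at"],z).round(4))
        if r: rs.append(ray(c,r[0]["at"]))
    if len(rs)==2: print("  tri",tri(rs).round(4))
E
```

```text
side {'intrinsics': array([[436.85818473,   0.        , 314.61676282],
       [  0.        , 436.85818473, 192.5954351 ],
       [  0.        ,   0.        ,   1.        ]]), 'eye': array([0.4867039 , 1.21804213, 0.98502549]), 'attitude': array([-2.19646147,  0.01304646, -3.08070514])}
top {'intrinsics': array([[498.34608348,   0.        , 317.66472391],
       [  0.        , 498.34608348, 198.40914107],
       [  0.        ,   0.        ,   1.        ]]), 'eye': array([0.40397331, 0.00210539, 1.47868189]), 'attitude': array([-3.03044499, -0.01351528, -1.55666273])}
wrist {'intrinsics': array([[324.76438395,   0.        , 325.85604526],
       [  0.        , 324.76438395, 196.84303248],
       [  0.        ,   0.        ,   1.        ]]), 'eye': array([ 0.29088247, -0.47381842,  0.37362938]), 'attitude': array([ 2.83228869e+00,  6.60789797e-04, -1.16372419e+00])}
{'clock': 0.15, 'qpos': array([-1.24758852e+00,  3.51115272e-01,  1.65226170e+00, -5.50245002e-06,
        1.13912500e+00, -8.46191007e-02]), 'dq': array([ 0.00055244, -0.00011614, -0.00253169,  0.00054167, -0.00013185,
    
[... 776 characters left out ...]
-0.0083  0.1286]
rotor_center side 0.97 [348.3, 269.3] [0.4543 0.2744 0.017 ]
rotor_center top 0.89 [214.2, 236.3] [0.4514 0.285  0.017 ]
  tri [0.4529 0.2832 0.0259]
ring_center side 0.48 [361.2, 171.2] [ 0.4009 -0.2821  0.012 ]
ring_center top 0.83 [402.9, 258.6] [ 0.3945 -0.2676  0.012 ]
ring_center top 0.36 [215.0, 237.3] [0.4487 0.2836 0.012 ]
  tri [ 0.3982 -0.2659  0.0224]
handle_center side 0.52 [318.5, 161.1] [ 0.5746 -0.282   0.056 ]
handle_center top 0.48 [413.2, 196.5] [ 0.5729 -0.2901  0.056 ]
  tri [ 0.5744 -0.2913  0.0501]
handle_knob side 0.54 [316.8, 150.6] [ 0.5819 -0.2968  0.096 ]
handle_knob top 0.73 [413.4, 190.3] [ 0.5856 -0.2826  0.096 ]
  tri [ 0.5826 -0.2804  0.1059]
```

View pics/top0.png

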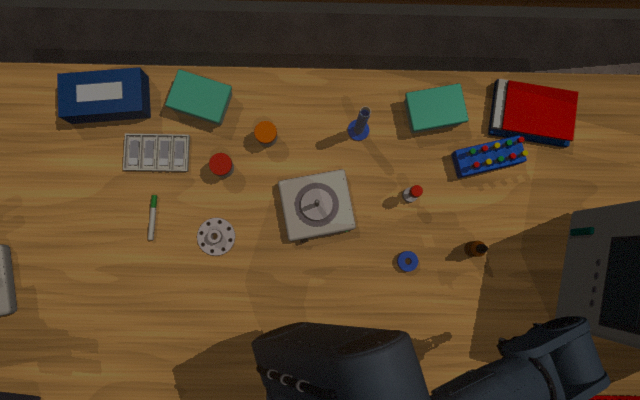

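View pics/side0.png

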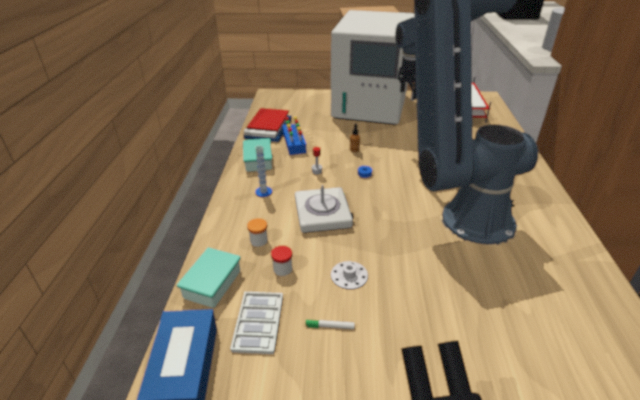

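View pics/wrist0.png

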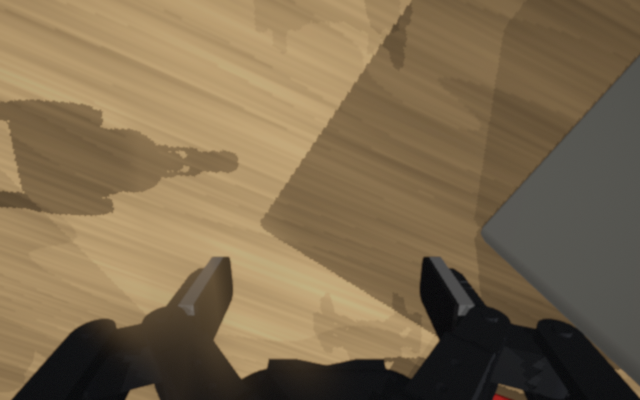

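Top view: rotor at (214,236), spindle about (317,203), ring about (408,262), handle about (413,192). Side view agrees. I'll look at the spindle with the wrist camera on the way to the rotor.

```bash
python3 -m creep '[60,90,20,0,0,0, 100,150,20,0,0,0, 140,210,20,0,0,0, 180,270,20,0,0,0, 220,330,20,0,0,0, 260,390,20,0,0,0, 300,450,20,0,0,0, 320,496,20,0,0,0, 320,496,20,0,0,0, 320,496,20,0,0,0, 320,496,20,0,0,0, 320,496,20,0,0,0]'
python3 - <<'E'
from h import *
P=arm.camera_params("wrist");save('w1',arm.capture("wrist"));save('t1',arm.capture("top"))
for t,z in dict(seat=.055,spindle_tip=.127).items():
    for q in arm.pinpoint("wrist",t)[:2]: print(t,q["score"],q["at"],onz("wrist",q["at"],z,P).round(4))
print(arm.get_state()["tcp_pos"], P["eye"],P["attitude"])
E
```

```text
clock: 2.25
tcp_pos: [0.5378, -0.0094, 0.2512]
eef_rot: [-1.571, -0.0, -2.734]
contact_force: [-0.1, -0.6, -0.7]
width: 0.995
seat 0.81 [331.0, 164.1] [ 0.5467 -0.012   0.055 ]
spindle_tip 0.85 [333.5, 178.6] [ 0.5497 -0.0118  0.127 ]
[ 0.53788387 -0.00972637  0.25145536] [0.61062085 0.02156882 0.39391343] [ 2.83181523e+00 -2.34204657e-04 -1.16384850e+00]
```

View pics/w1.png

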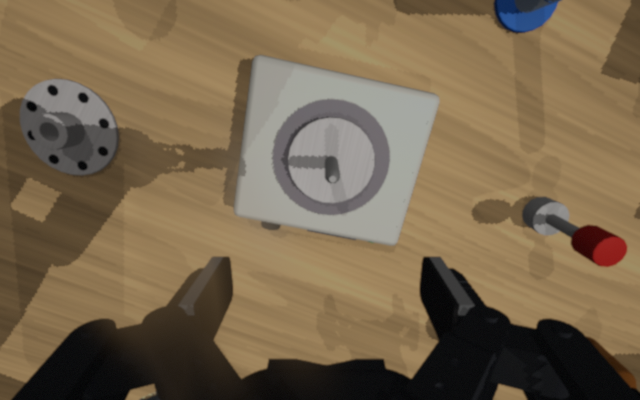

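```bash
python3 -m creep '[-20,60,0,0,0,0, -40,120,0,0,0,0, -60,180,0,0,0,0, -75,235,0,0,0,0, -85,292,0,0,0,0, -85,292,0,0,0,0, -85,292,-30,0,0,0, -85,292,-30,0,0,0]'
python3 - <<'E'
from h import *
P=arm.camera_params("wrist");save('w2',arm.capture("wrist"));im=arm.capture("top");save('t2',im)
for t,z in dict(rotor_center=.017).items():
    for q in arm.pinpoint("wrist",t)[:2]: print(t,q["score"],q["at"],onz("wrist",q["at"],z,P).round(4))
m=arm.silhouettes("wrist","rotor_center")[0]; print(m["score"],m["at"]); ys,xs=np.nonzero(m["pixels"]);print(xs.min(),xs.max(),ys.min(),ys.max())
c,_=cv2.findContours(m["pixels"].astype('uint8'),0,1);c=max(c,key=cv2.contourArea);pts=np.array([onz("wrist",p[0],.006,P)[:2] for p in c]);print(cv2.minEnclosingCircle(pts.astype('float32')), cv2.fitEllipse((pts*1000).astype('float32')))
for t in("seat","spindle_tip"):
  for q in arm.pinpoint("top",t)[:2]: print(t,q["score"],q["at"],onz("top",q["at"],.055 if t=="seat" else .127).round(4))
E
```

```text
clock: 3.45
tcp_pos: [0.4523, 0.2808, 0.22]
eef_rot: [-1.57, -0.004, -2.736]
contact_force: [-0.3, 0.1, 0.4]
width: 0.997
rotor_center 0.78 [320.6, 167.1] [0.4519 0.2862 0.017 ]
0.63 [321.9, 161.6]
274 372 113 210
((0.4540771245956421, 0.2845064401626587), 0.055975541472435) ((454.09271240234375, 284.61297607421875), (110.04273986816406, 110.1766357421875), 107.07997131347656)
seat 0.92 [317.7, 204.0] [ 0.547  -0.0152  0.055 ]
seat 0.29 [153.8, 217.3] [0.5017 0.4513 0.055 ]
spindle_tip 0.61 [319.8, 201.5] [ 0.5467 -0.02    0.127 ]
```

```bash
python3 - <<'E'
from h import *
im=cv2.imread('pics/w1.png');cv2.imwrite('pics/w1z.png',cv2.resize(im[100:230,260:420],None,fx=4.5,fy=4.5,interpolation=cv2.INTER_CUBIC))
t=cv2.imread('pics/t2.png');cv2.imwrite('pics/t2z.png',cv2.resize(t[165:245,270:370],None,fx=7,fy=7,interpolation=cv2.INTER_CUBIC))
E
```

```text
(no output)
```

View pics/w1z.png

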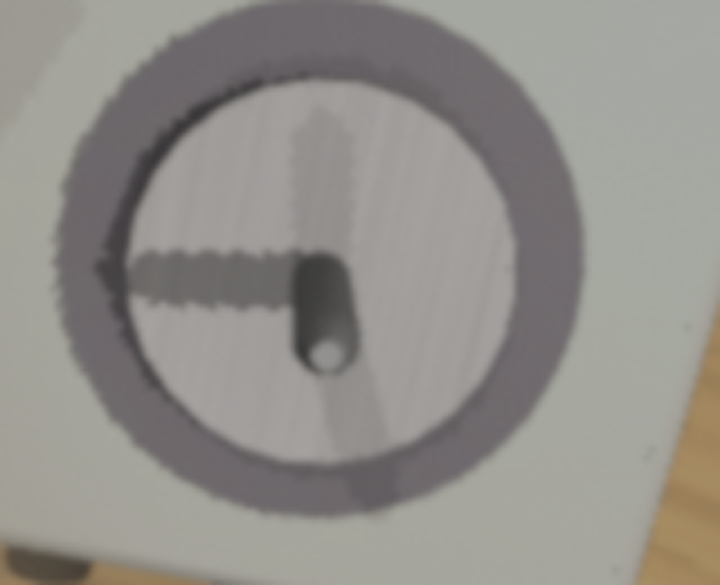

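View pics/t2z.png

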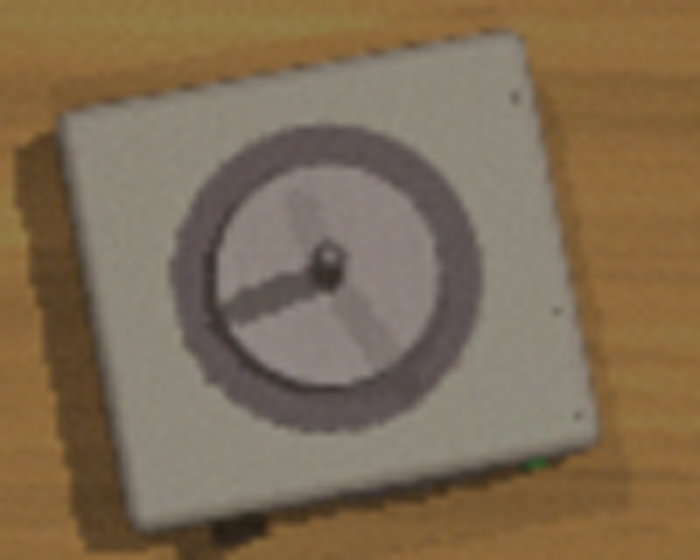

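View pics/w2.png

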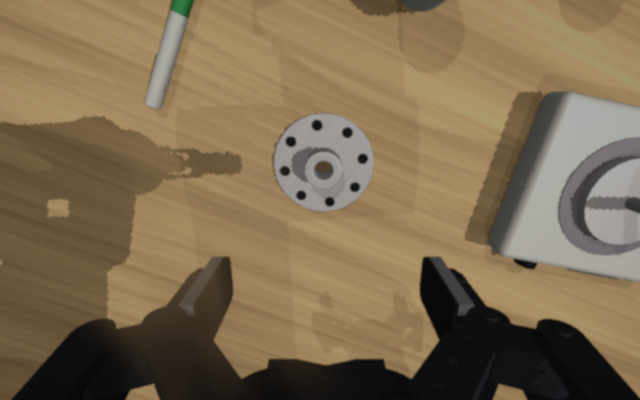

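```bash
python3 - <<'E'
from h import *
P=dict(arm.camera_params("wrist"));P["eye"]=[0.61062085,0.02156882,0.39391343];P["attitude"]=[2.83181523,-2.34204657e-04,-1.16384850]
print(onz("wrist",(331.67,160.3),.055,P),onz("wrist",(332.9,178.9),.127,P),onz("top",(316.6,204.3),.055),onz("top",(316.9,201),.127))
# rotor in wrist & top; tcp
P=arm.camera_params("wrist")
print(onz("wrist",(323.5,169),.034,P))
s=arm.get_state();print(s["tcp_pos"],s["eef_rot"])
K=np.array(P["intrinsics"]);from scipy.spatial.transform import Rotation as Ro
R=Ro.from_euler('xyz',P["attitude"]).as_matrix()
for z in (.034,.1,.22):
  c=R.T@(np.array([*s["tcp_pos"][:2],z])-P["eye"]);print(z,(K@c/c[2])[:2])
for q in arm.silhouettes("top","rotor_center")[:1]:
  c,_=cv2.findContours(q["pixels"].astype('uint8'),0,1);c=max(c,key=cv2.contourArea);pts=np.array([onz("top",p[0],.006)[:2] for p in c]);print(q["score"],cv2.fitEllipse((pts*1000).astype('float32')))
E
```

```text
[ 0.55073144 -0.01102625  0.055     ] [ 0.54922282 -0.01146635  0.127     ] [ 0.54607423 -0.01207329  0.055     ] [ 0.54794513 -0.01204453  0.127     ]
[0.45623338 0.28551311 0.034     ]
[0.45333023 0.28212839 0.22235236] [-1.57074603e+00  1.45673159e-03 -2.73557584e+00]
0.034 [325.38879339 172.7476138 ]
0.1 [325.30315151 190.74923961]
0.22 [324.97736639 259.22813694]
0.9 ((447.9322509765625, 259.77581787109375), (60.07389831542969, 88.5960922241211), 85.8055419921875)
```

```bash
python3 -m creep '[1,3,-60,0,0,0, 1,3,-120,0,0,0, 1,3,-170,0,0,0, 1,3,-200,0,0,0, 1,3,-211,0,0,0, 1,3,-211,0,0,0, 1,3,-211,0,0,0]'
python3 - <<'E'
from h import *
save('w3',arm.capture("wrist"));save('s3',arm.capture("side"));s=arm.get_state();print(s["tcp_pos"])
E
```

```text
clock: 4.68
tcp_pos: [0.4551, 0.2856, 0.0126]
eef_rot: [-1.571, 0.004, -2.735]
contact_force: [-0.3, -0.1, 0.1]
width: 0.999
[0.45489149 0.28553158 0.01241375]
```

View pics/w3.png

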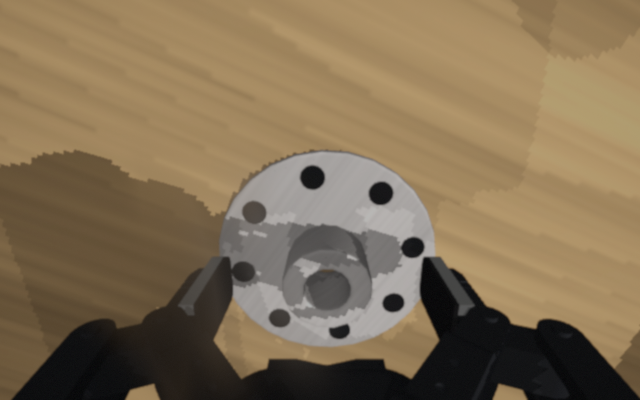

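View pics/s3.png

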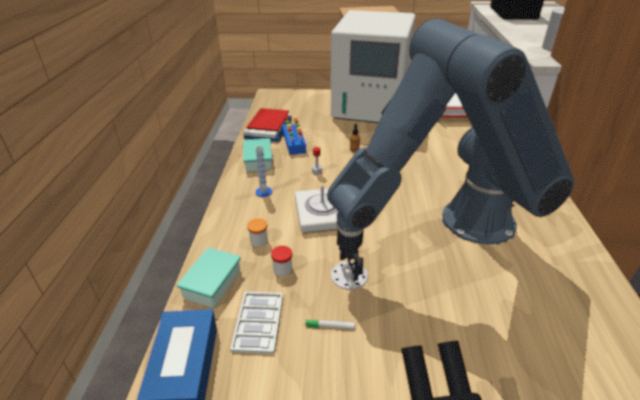

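The collar sits centred between the fingers at (327,289), so I close.

```bash
python3 -m creep '[0,0,0,0,0,0, 0,0,0,0,0,0, 0,0,0,0,0,0, 0,0,0,0,0,0, 0,0,0,0,0,0, 0,0,0,0,0,0, 0,0,0,0,0,0, 0,0,0,0,0,0]' 0 50
python3 -m creep '[0,0,5,0,0,0, 0,0,10,0,0,0, 0,0,10,0,0,0]'
python3 - <<'E'
from h import *
save('w4',arm.capture("wrist"));s=arm.get_state();print(s["tcp_pos"],s["width"],s["contact_force"])
E
```

```text
clock: 5.78
tcp_pos: [0.4551, 0.2856, 0.0129]
eef_rot: [-1.571, 0.004, -2.735]
contact_force: [-1.5, -0.2, 6.4]
width: 0.445
clock: 6.15
tcp_pos: [0.4553, 0.2857, 0.0233]
eef_rot: [-1.571, 0.004, -2.735]
contact_force: [0.2, -0.9, -2.4]
width: 0.444
[0.45509072 0.28564086 0.02297864] 0.44081562610886166 [ 0.19438656  0.01007962 -1.19794404]
```

View pics/w4.png

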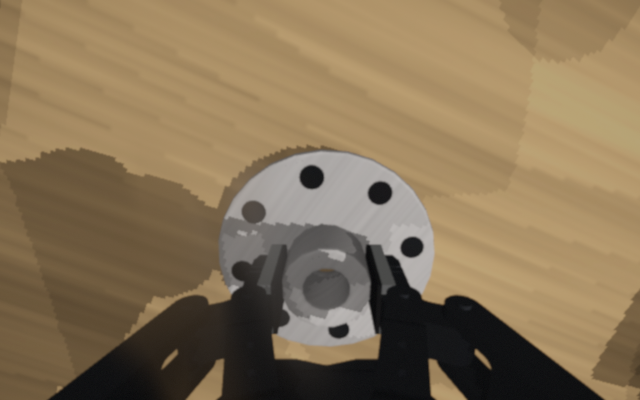

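```bash
python3 - <<'E'
from h import *
s=arm.get_state();P=arm.camera_params("wrist");print(onz("wrist",(326.5,288.5),.0445,P)-s["tcp_pos"],s["tcp_pos"],s["eef_rot"])
E
```

```text
[-0.00082143 -0.00109185  0.02152136] [0.45509072 0.28564086 0.02297864] [-1.57095085  0.00394503 -2.73546789]
```

```bash
python3 -m creep '[0,0,50,0,0,0, 0,0,100,0,0,0, 0,-10,142,0,0,0, 15,-50,142,0,0,0, 30,-95,142,0,0,0, 45,-140,142,0,0,0, 60,-185,142,0,0,0, 75,-230,142,0,0,0, 88,-270,142,0,0,0, 94,-290,142,0,0,0, 95,-296,142,0,0,0, 95,-296,142,0,0,0, 95,-296,142,0,0,0]'
python3 - <<'E'
from h import *
save('w5',arm.capture("wrist"));save('s5',arm.capture("side"));save('t5',arm.capture("top"));s=arm.get_state();print(s["tcp_pos"],s["width"],s["eef_rot"])
t=cv2.imread('pics/s5.png');cv2.imwrite('pics/s5z.png',cv2.resize(t[130:260,260:400],None,fx=4.5,fy=4.5,interpolation=cv2.INTER_CUBIC))
E
```

```text
clock: 7.82
tcp_pos: [0.5499, -0.0093, 0.165]
eef_rot: [-1.571, 0.004, -2.734]
contact_force: [0.8, -0.3, -2.5]
width: 0.441
[ 0.55000908 -0.00962611  0.16507695] 0.4414608843756206 [-1.57098663  0.00409963 -2.73452747]
```

View pics/w5.png

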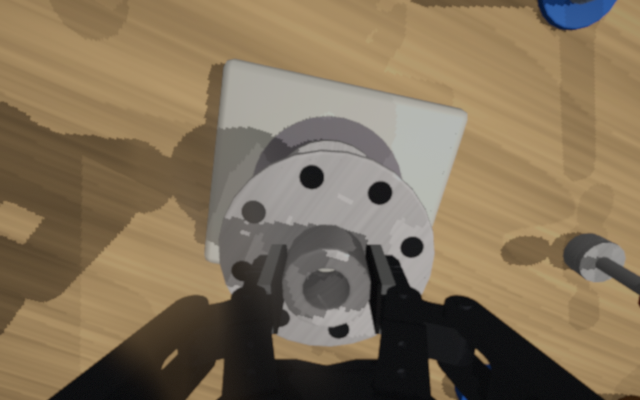

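View pics/s5z.png

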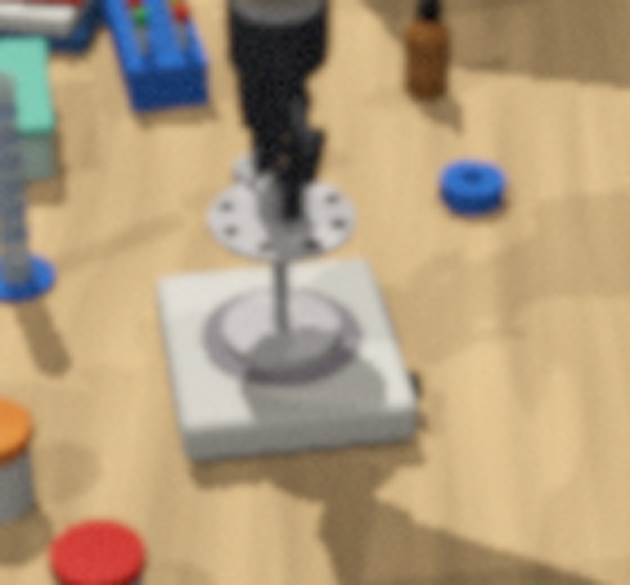

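```bash
python3 - <<'E'
from h import *
t=cv2.imread('pics/w5.png');z=cv2.resize(t[255:325,275:380],None,fx=7,fy=7,interpolation=cv2.INTER_CUBIC);cv2.imwrite('pics/w5z.png',cv2.convertScaleAbs(z,alpha=1.8))
E
```

```text
(no output)
```

View pics/w5z.png

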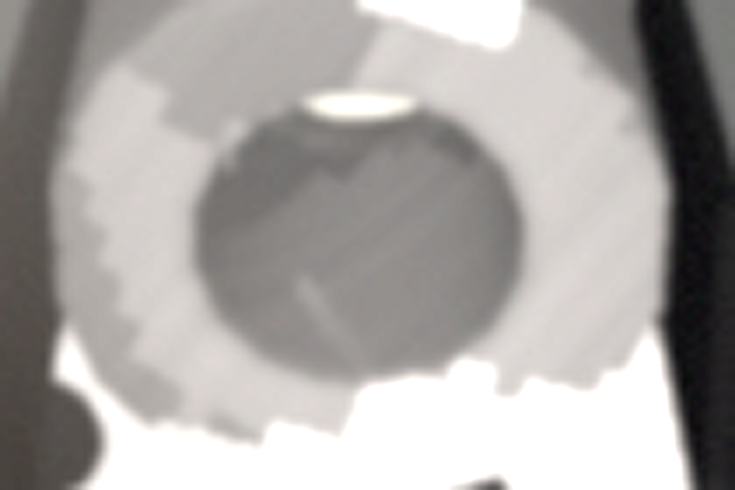

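```bash
python3 -m creep '[0,-1,-8,0,0,0, 0,-1,-16,0,0,0, 0,-1,-24,0,0,0, 0,-1,-32,0,0,0, 0,-1,-40,0,0,0, 0,-1,-48,0,0,0, 0,-1,-48,0,0,0]'
python3 - <<'E'
from h import *
save('w6',arm.capture("wrist"));save('s6',arm.capture("side"));s=arm.get_state();print(s["tcp_pos"],s["width"],s["eef_rot"],s["contact_force"],s["wrist_torque"])
t=cv2.imread('pics/w6.png');z=cv2.resize(t[235:355,215:435],None,fx=3.6,fy=3.6,interpolation=cv2.INTER_CUBIC);cv2.imwrite('pics/w6z.png',cv2.convertScaleAbs(z,alpha=1.5))
E
```

```text
clock: 8.85
tcp_pos: [0.5497, -0.0106, 0.1164]
eef_rot: [-1.572, 0.003, -2.734]
contact_force: [-0.3, 0.1, -1.6]
width: 0.444
[ 0.55008594 -0.01064895  0.11713917] 0.4460589583083386 [-1.57092663  0.00413739 -2.73447543] [-0.30930146  0.34758159 -1.80485161] [-0.0012051   0.00418866  0.02604853]
```

View pics/w6z.png

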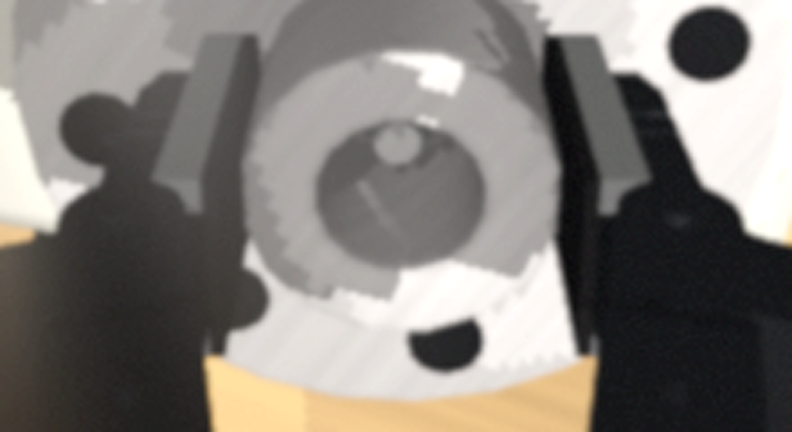

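```bash
python3 - <<'E'
from h import *
P=arm.camera_params("wrist")
print(onz("wrist",(325.6,275.3),.127,P),onz("wrist",(215+401/3.6,235+192/3.6),.1386,P),arm.get_state()["tcp_pos"])
E
python3 -m creep '[0,0,-8,0,0,0, 0,0,-16,0,0,0, 0,0,-24,0,0,0, 0,0,-32,0,0,0, 0,0,-40,0,0,0, 0,0,-44,0,0,0, 0,0,-47,0,0,0, 0,0,-49,0,0,0, 0,0,-49,0,0,0]'
```

```text
[ 0.54858208 -0.01159895  0.127     ] [ 0.54928636 -0.01167459  0.1386    ] [ 0.55008594 -0.01064895  0.11713917]
clock: 10.07
tcp_pos: [0.5501, -0.0106, 0.0682]
eef_rot: [-1.571, 0.004, -2.734]
contact_force: [-0.5, -0.2, -2.1]
width: 0.438
```

```bash
python3 -m creep '[0,0,-1,0,0,0, 0,0,-1.5,0,0,0, 0,0,-1.5,0,0,0]'
```

```text
clock: 10.45
tcp_pos: [0.5503, -0.0106, 0.0678]
eef_rot: [-1.571, 0.005, -2.734]
contact_force: [-5.6, -0.9, 11.8]
width: 0.442
```

```bash
python3 -m creep '[0,0,0,0,0,0, 0,0,0,0,0,0, 0,0,0,0,0,0, 0,0,0,0,0,0, 0,0,0,0,0,0]' 1
python3 -m creep '[0,0,20,0,0,0, 0,0,60,0,0,0, 0,0,110,0,0,0, 0,0,160,0,0,0, 0,0,183,0,0,0, 0,0,183,0,0,0, 0,0,183,0,0,0]'
python3 - <<'E'
from h import *
P=arm.camera_params("wrist");save('w7',arm.capture("wrist"));save('s7',arm.capture("side"));s=arm.get_state();print(s["tcp_pos"])
print([ (q["score"],q["at"],onz("wrist",q["at"],.072,P)) for q in arm.pinpoint("wrist","rotor_center")])
t=cv2.imread('pics/s7.png');cv2.imwrite('pics/s7z.png',cv2.resize(t[150:260,260:400],None,fx=4.5,fy=4.5,interpolation=cv2.INTER_CUBIC))
E
```

```text
clock: 11.08
tcp_pos: [0.5502, -0.0107, 0.0678]
eef_rot: [-1.571, 0.005, -2.734]
contact_force: [-0.2, -0.3, -0.7]
width: 1.0
clock: 11.95
tcp_pos: [0.5497, -0.0106, 0.2495]
eef_rot: [-1.572, 0.003, -2.734]
contact_force: [-0.0, -1.2, 0.3]
width: 0.998
[ 0.54974063 -0.01061526  0.24935765]
[(0.91, [324.9, 178.1], array([ 0.54696427, -0.01107733,  0.072     ]))]
```

View pics/w7.png

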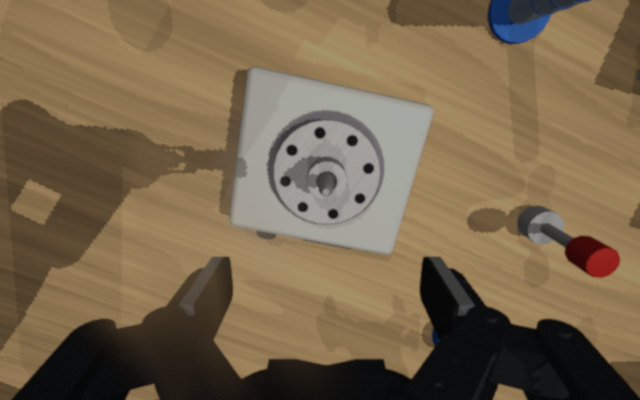

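View pics/s7z.png

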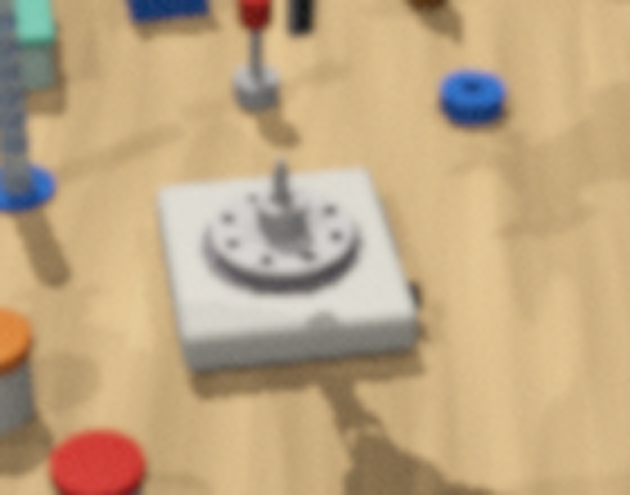

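Rotor is flat with the spindle out of the collar (wrist 325,182). Now the ring.

```bash
python3 -m creep '[-25,-45,0,0,0,0, -50,-90,0,0,0,0, -80,-140,0,0,0,0, -110,-190,0,0,0,0, -140,-240,-10,0,0,0, -155,-262,-30,0,0,0, -155,-262,-30,0,0,0, -155,-262,-30,0,0,0, -155,-262,-30,0,0,0]'
python3 - <<'E'
from h import *
P=arm.camera_params("wrist");save('w8',arm.capture("wrist"));s=arm.get_state();print(s["tcp_pos"],s["eef_rot"])
print([ (q["score"],q["at"],onz("wrist",q["at"],.012,P)) for q in arm.pinpoint("wrist","ring_center")])
for m in arm.silhouettes("wrist","ring_center")[:1]:
  c,_=cv2.findContours(m["pixels"].astype('uint8'),0,1);c=max(c,key=cv2.contourArea);print(m["score"],m["at"],cv2.boundingRect(c))
E
```

```text
clock: 13.22
tcp_pos: [0.3956, -0.272, 0.2199]
eef_rot: [-1.571, 0.003, -2.733]
contact_force: [-0.3, 0.1, -0.3]
width: 0.995
[ 0.39547983 -0.27202643  0.21991152] [-1.57110195  0.00309281 -2.73310915]
[(0.81, [328.2, 174.3], array([ 0.39113546, -0.2771444 ,  0.012     ]))]
0.63 [324.0, 180.1] (302, 148, 55, 56)
```

View pics/w8.png

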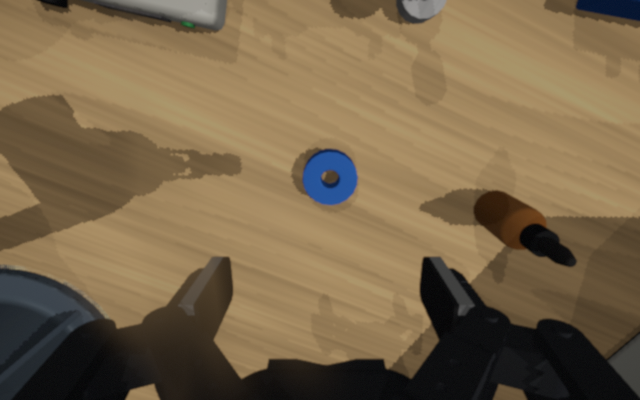

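```bash
python3 - <<'E'
from h import *
P=arm.camera_params("wrist");s=arm.get_state()
print((onz("wrist",(330,178),.024,P)-s["tcp_pos"])*1000)
E
```

```text
[  -4.77197396   -7.30572805 -195.79230253]
```

```bash
python3 -m creep '[-5,-7,-60,0,0,0, -5,-7,-120,0,0,0, -5,-7,-170,0,0,0, -5,-7,-190,0,0,0, -5,-7,-190,0,0,0, -5,-7,-190,0,0,0]'
python3 - <<'E'
from h import *
P=arm.camera_params("wrist");save('w9',arm.capture("wrist"));s=arm.get_state();print(s["tcp_pos"],s["eef_rot"])
E
```

```text
clock: 14.12
tcp_pos: [0.391, -0.2795, 0.0308]
eef_rot: [-1.57, 0.004, -2.733]
contact_force: [-0.1, -0.4, 0.7]
width: 0.995
[ 0.39101496 -0.2795779   0.03100201] [-1.56932374  0.00388708 -2.73306004]
```

View pics/w9.png

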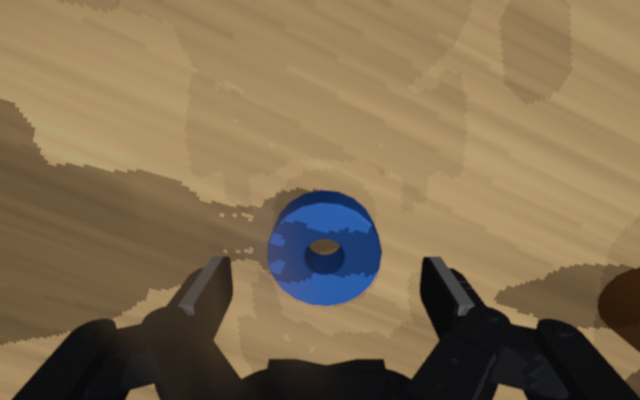

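```bash
python3 - <<'E'
from h import *
P=arm.camera_params("wrist");s=arm.get_state()
print((onz("wrist",(324.5,255),.024,P)-s["tcp_pos"])*1000)
E
python3 -m creep '[0,0,-12,0,0,0, 0,0,-22,0,0,0, 0,0,-28,0,0,0, 0,0,-28,0,0,0]'
```

```text
[-0.19709203  0.20995538 -7.00200868]
clock: 14.68
tcp_pos: [0.3907, -0.2794, 0.0024]
eef_rot: [-1.57, 0.003, -2.733]
contact_force: [0.6, -0.1, -0.1]
width: 1.001
```

```bash
python3 -m creep '[0,0,0,0,0,0, 0,0,0,0,0,0, 0,0,0,0,0,0, 0,0,0,0,0,0, 0,0,0,0,0,0, 0,0,0,0,0,0]' 0.2 50
python3 -m creep '[0,0,10,0,0,0, 0,0,20,0,0,0, 0,0,20,0,0,0]'
python3 - <<'E'
from h import *
P=arm.camera_params("wrist");save('w10',arm.capture("wrist"));s=arm.get_state();print(s["tcp_pos"],s["eef_rot"])
E
```

```text
clock: 15.42
tcp_pos: [0.3908, -0.2795, 0.0032]
eef_rot: [-1.57, 0.004, -2.733]
contact_force: [-2.5, 1.7, 9.7]
width: 0.689
clock: 15.8
tcp_pos: [0.3913, -0.2799, 0.0241]
eef_rot: [-1.568, 0.004, -2.733]
contact_force: [-0.4, -0.4, -1.4]
width: 0.684
[ 0.39105616 -0.27963553  0.02364643] [-1.56905362  0.0040257  -2.73324849]
```

View pics/w10.png

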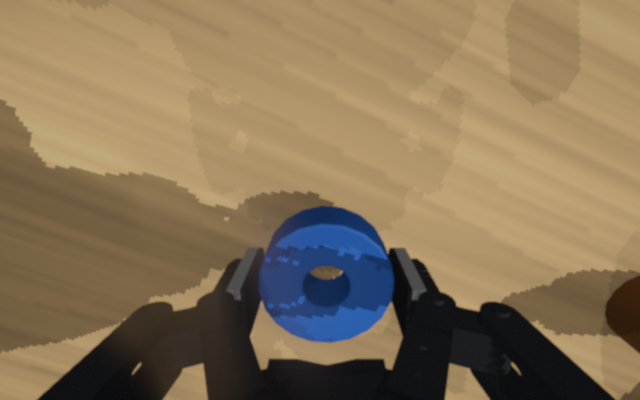

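```bash
python3 - <<'E'
from h import *
P=arm.camera_params("wrist");s=arm.get_state()
b=onz("wrist",(326,287),.0445,P);print((b-s["tcp_pos"])*1000, (np.array([.549,-.0115,.15])-[b[0],b[1],s["tcp_pos"][2]])*1000)
E
```

```text
[-0.64289917 -0.76036712 20.85356877] [158.58673775 268.89589701 126.35356877]
```

```bash
python3 -m creep '[0,0,50,0,0,0, 0,0,100,0,0,0, 10,15,126,0,0,0, 35,58,126,0,0,0, 60,100,126,0,0,0, 85,143,126,0,0,0, 110,186,126,0,0,0, 135,228,126,0,0,0, 152,257,126,0,0,0, 158.5,269,126,0,0,0, 158.5,269,126,0,0,0, 158.5,269,126,0,0,0]'
python3 -m creep '[0,0,-6,0,0,0, 0,0,-12,0,0,0, 0,0,-18,0,0,0, 0,0,-18,0,0,0]'
python3 - <<'E'
from h import *
save('w11',arm.capture("wrist"));save('s11',arm.capture("side"));s=arm.get_state();print(s["tcp_pos"],s["width"],s["eef_rot"],s["contact_force"],s["wrist_torque"])
t=cv2.imread('pics/w11.png');z=cv2.resize(t[235:355,215:435],None,fx=3.6,fy=3.6,interpolation=cv2.INTER_CUBIC);cv2.imwrite('pics/w11z.png',cv2.convertScaleAbs(z,alpha=1.8))
E
```

```text
clock: 17.35
tcp_pos: [0.549, -0.0116, 0.1495]
eef_rot: [-1.569, 0.003, -2.734]
contact_force: [0.1, -0.7, -1.4]
width: 0.685
clock: 17.85
tcp_pos: [0.5487, -0.0116, 0.1309]
eef_rot: [-1.57, 0.003, -2.734]
contact_force: [-0.1, 0.6, -0.6]
width: 0.681
[ 0.54904252 -0.0115626   0.13147672] 0.6832917285821397 [-1.56923788  0.00339058 -2.7340787 ] [-0.36876934  0.491687   -0.54171826] [ 0.0075272   0.00477031 -0.01356814]
```

View pics/w11z.png

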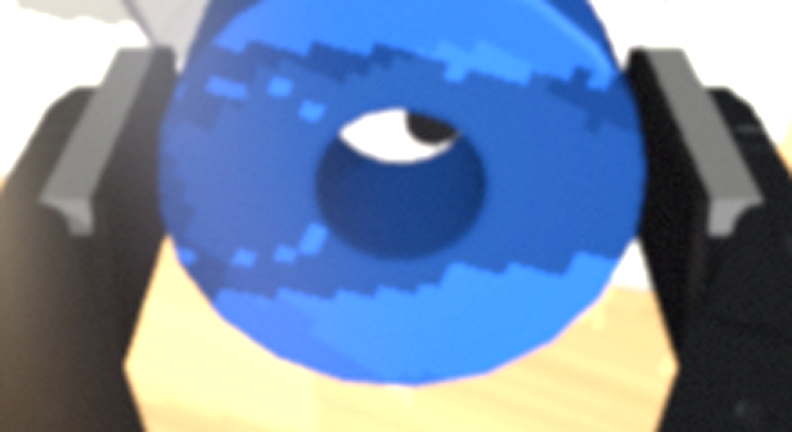

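```bash
python3 -m creep '[0.5,1,0,0,0,0, 0.5,1,-5,0,0,0, 0.5,1,-10,0,0,0, 0.5,1,-14,0,0,0, 0.5,1,-14,0,0,0]'
python3 - <<'E'
from h import *
save('w12',arm.capture("wrist"));s=arm.get_state();print(s["tcp_pos"],s["width"],s["eef_rot"],s["contact_force"],s["wrist_torque"])
t=cv2.imread('pics/w12.png');z=cv2.resize(t[235:355,215:435],None,fx=3.6,fy=3.6,interpolation=cv2.INTER_CUBIC);cv2.imwrite('pics/w12z.png',cv2.convertScaleAbs(z,alpha=1.8))
E
```

```text
clock: 18.58
tcp_pos: [0.5493, -0.0106, 0.117]
eef_rot: [-1.57, 0.003, -2.734]
contact_force: [-0.2, 0.8, -1.2]
width: 0.682
[ 0.54948333 -0.01057077  0.11732404] 0.6863843415232287 [-1.56936255  0.00313127 -2.73406111] [-0.05726701  0.09517236 -0.3264414 ] [ 0.00285167 -0.03260867  0.0048533 ]
```

View pics/w12z.png

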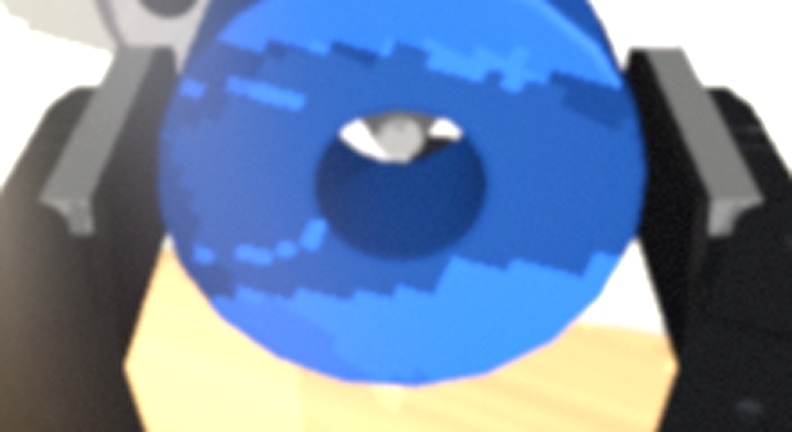

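Tip is inside the ring's bore, centred. I lower it to contact.

```bash
python3 -m creep '[0,0,-5,0,0,0, 0,0,-10,0,0,0, 0,0,-15,0,0,0, 0,0,-19,0,0,0, 0,0,-22,0,0,0, 0,0,-24,0,0,0, 0,0,-24,0,0,0]'
python3 -m creep '[0,0,-1,0,0,0, 0,0,-2,0,0,0, 0,0,-2,0,0,0]'
```

```text
clock: 19.5
tcp_pos: [0.5495, -0.0106, 0.0932]
eef_rot: [-1.569, 0.003, -2.734]
contact_force: [0.2, 0.4, -0.8]
width: 0.685
clock: 19.88
tcp_pos: [0.5496, -0.0106, 0.0922]
eef_rot: [-1.569, 0.004, -2.734]
contact_force: [-4.8, 0.1, 10.6]
width: 0.683
```

```bash
python3 -m creep '[0,0,0,0,0,0, 0,0,0,0,0,0, 0,0,0,0,0,0, 0,0,0,0,0,0]' 1
python3 -m creep '[0,0,20,0,0,0, 0,0,60,0,0,0, 0,0,110,0,0,0, 0,0,158,0,0,0, 0,0,158,0,0,0, 0,0,158,0,0,0]'
python3 - <<'E'
from h import *
P=arm.camera_params("wrist");save('w13',arm.capture("wrist"));save('s13',arm.capture("side"));s=arm.get_state();print(s["tcp_pos"])
t=cv2.imread('pics/s13.png');a=cv2.resize(t[130:250,250:390],None,fx=4,fy=4,interpolation=cv2.INTER_CUBIC);cv2.imwrite('pics/s13z.png',a)
t=cv2.imread('pics/w13.png');cv2.imwrite('pics/w13z.png',cv2.resize(t[100:230,260:400],None,fx=4,fy=4,interpolation=cv2.INTER_CUBIC))
for z,t in((.096,"handle_knob"),(.056,"handle_center")):
  print([ (q["score"],q["at"],onz("wrist",q["at"],z,P)) for q in arm.pinpoint("wrist",t)])
E
```

```text
clock: 20.38
tcp_pos: [0.5496, -0.0106, 0.0921]
eef_rot: [-1.569, 0.003, -2.734]
contact_force: [-0.4, 0.2, -0.2]
width: 1.001
clock: 21.12
tcp_pos: [0.5492, -0.0105, 0.2494]
eef_rot: [-1.57, 0.003, -2.734]
contact_force: [0.4, -0.2, -0.8]
width: 1.001
[ 0.54903426 -0.01052746  0.24876527]
[(0.83, [592.9, 252.6], array([ 0.58809952, -0.28921979,  0.096     ])), (0.72, [326.0, 188.6], array([ 0.54315237, -0.01400701,  0.096     ]))]
[]
```

View pics/w13.png

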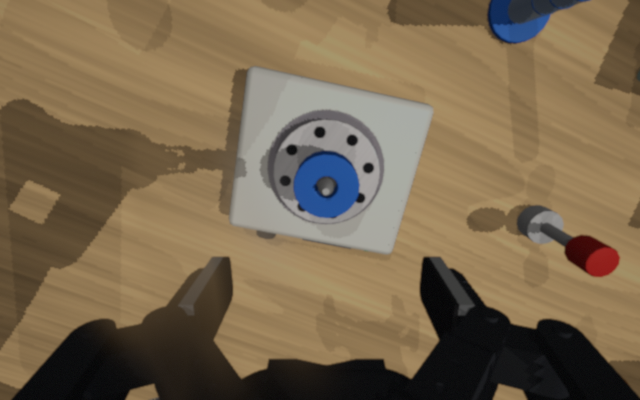

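View pics/s13z.png

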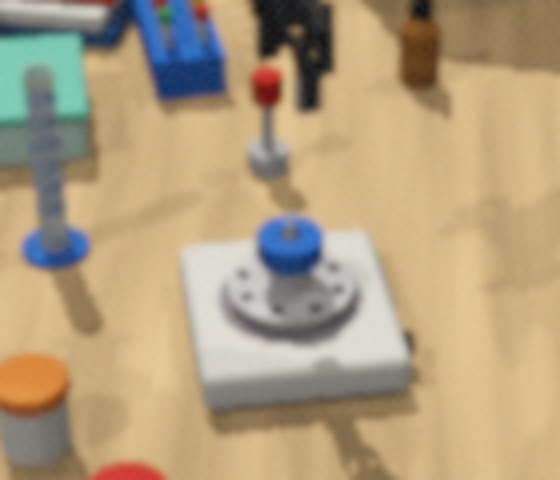

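View pics/w13z.png

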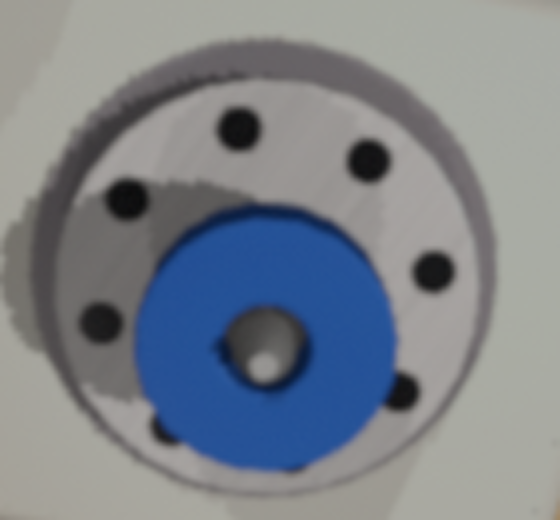

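```bash
python3 - <<'E'
from h import *
P=arm.camera_params("wrist");print(onz("wrist",(326.5,190.75),.127,P),onz("wrist",(602,261),.112,P))
E
python3 -m creep '[5,-45,10,0,0,0, 10,-95,10,0,0,0, 17,-145,10,0,0,0, 24,-195,10,0,0,0, 30,-245,10,0,0,0, 33,-275,10,0,0,0, 33,-275,10,0,0,0, 33,-275,10,0,0,0]'
python3 - <<'E'
from h import *
P=arm.camera_params("wrist");save('w14',arm.capture("wrist"));s=arm.get_state();print(s["tcp_pos"])
for z,t in((.096,"handle_knob"),(.056,"handle_center")):
  print([ (q["score"],q["at"],onz("wrist",q["at"],z,P)) for q in arm.pinpoint("wrist",t)])
im=cv2.imread('pics/w14.png');r=im.astype(int);m=((r[:,:,2]>110)&(r[:,:,1]<60)&(r[:,:,0]<60)).astype('uint8')
n,_,st,ce=cv2.connectedComponentsWithStats(m);print([ (st[i],ce[i]) for i in range(1,n) if st[i][4]>100])
E
```

```text
[ 0.54972499 -0.01148906  0.127     ] [ 0.58586946 -0.28563826  0.112     ]
clock: 22.32
tcp_pos: [0.582, -0.2848, 0.2584]
eef_rot: [-1.571, 0.001, -2.734]
contact_force: [-1.3, -0.3, 0.2]
width: 1.0
[ 0.5821902  -0.28452533  0.25864557]
[(0.86, [331.3, 175.9], array([ 0.58703143, -0.2887957 ,  0.096     ]))]
[(0.77, [328.8, 164.8], array([ 0.58839973, -0.28593142,  0.056     ]))]
[(array([570, 129,  18,  15, 211], dtype=int32), array([578.19905213, 136.41232227])), (array([313, 164,  34,  34, 892], dtype=int32), array([330.16479821, 180.38452915])), (array([519, 164,  18,  15, 192], dtype=int32), array([527.25    , 170.828125])), (array([624, 181,  16,  14, 180], dtype=int32), array([631.67222222, 187.71666667]))]
```

View pics/w14.png

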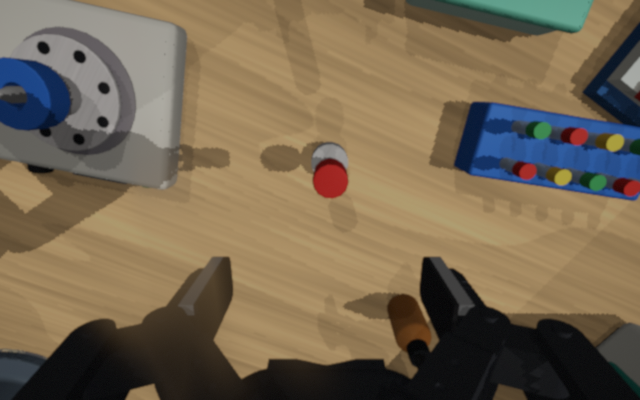

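```bash
python3 - <<'E'
from h import *
P=arm.camera_params("wrist");s=arm.get_state();print((onz("wrist",(330.5,181.5),.112,P)-s["tcp_pos"])*1000)
E
```

```text
[   3.33337435   -3.79587344 -147.01552423]
```

```bash
python3 -m creep '[3.5,-3.5,-40,0,0,0, 3.5,-3.5,-80,0,0,0, 3.5,-3.5,-115,0,0,0, 3.5,-3.5,-130,0,0,0, 3.5,-3.5,-130,0,0,0, 3.5,-3.5,-130,0,0,0]'
python3 - <<'E'
from h import *
P=arm.camera_params("wrist");save('w15',arm.capture("wrist"));s=arm.get_state();print(s["tcp_pos"])
im=cv2.imread('pics/w15.png');r=im.astype(int);m=((r[:,:,2]>90)&(r[:,:,1]<60)&(r[:,:,0]<60)).astype('uint8')
n,_,st,ce=cv2.connectedComponentsWithStats(m);print([ (st[i],ce[i]) for i in range(1,n) if st[i][4]>1000])
E
```

```text
clock: 23.22
tcp_pos: [0.5866, -0.2882, 0.1307]
eef_rot: [-1.568, 0.003, -2.733]
contact_force: [-0.1, -0.9, 0.5]
width: 1.0
[ 0.58656074 -0.28829398  0.13072237]
[(array([ 295,  218,   59,   54, 2364], dtype=int32), array([323.73011844, 244.67808799]))]
```

View pics/w15.png

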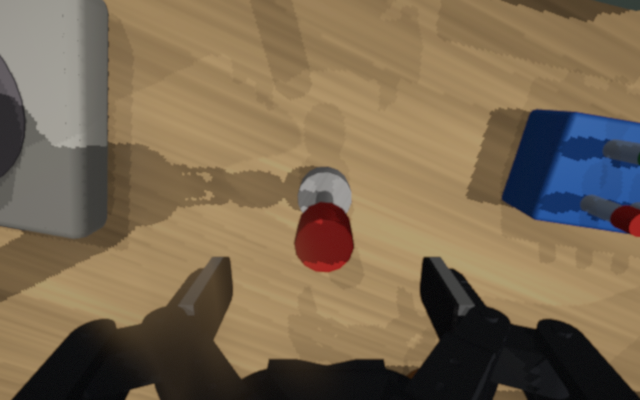

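```bash
python3 - <<'E'
from h import *
P=arm.camera_params("wrist");s=arm.get_state();print((onz("wrist",(324.2,243.5),.112,P)-s["tcp_pos"])*1000)
E
python3 -m creep '[0,0,-20,0,0,0, 0,0,-40,0,0,0, 0,0,-53,0,0,0, 0,0,-53,0,0,0, 0,0,-53,0,0,0]'
python3 - <<'E'
from h import *
P=arm.camera_params("wrist");save('w16',arm.capture("wrist"));s=arm.get_state();print(s["tcp_pos"])
E
```

```text
[  0.48982979   0.68908486 -18.72237131]
clock: 23.9
tcp_pos: [0.5868, -0.2885, 0.078]
eef_rot: [-1.568, 0.003, -2.733]
contact_force: [-0.8, 0.3, -0.5]
width: 1.0
[ 0.58686615 -0.28854035  0.07825763]
```

View pics/w16.png

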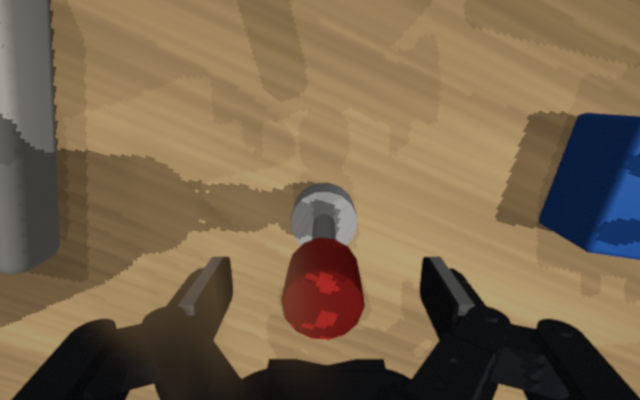

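```bash
python3 -m creep '[-0.6,1.3,0,0,0,0, -0.6,1.3,0,0,0,0]'
python3 -m creep '[0,0,0,0,0,0, 0,0,0,0,0,0, 0,0,0,0,0,0, 0,0,0,0,0,0]' 0.5 20
python3 -m creep '[0,0,0,0,0,0, 0,0,0,0,0,0, 0,0,0,0,0,0, 0,0,0,0,0,0]' 0.2 40
python3 - <<'E'
from h import *
P=arm.camera_params("wrist");save('w17',arm.capture("wrist"));s=arm.get_state();print(s["tcp_pos"],s["width"])
E
```

```text
clock: 24.2
tcp_pos: [0.5864, -0.2872, 0.0787]
eef_rot: [-1.567, 0.004, -2.733]
contact_force: [0.2, -0.4, -0.8]
width: 1.0
clock: 24.7
tcp_pos: [0.5864, -0.2872, 0.0787]
eef_rot: [-1.567, 0.004, -2.733]
contact_force: [-0.4, -0.5, 0.7]
width: 0.504
clock: 25.2
tcp_pos: [0.5865, -0.2872, 0.0789]
eef_rot: [-1.567, 0.004, -2.733]
contact_force: [0.3, 0.1, 3.2]
width: 0.388
[ 0.58655772 -0.28727061  0.07888322] 0.3875314098137929
```

View pics/w17.png

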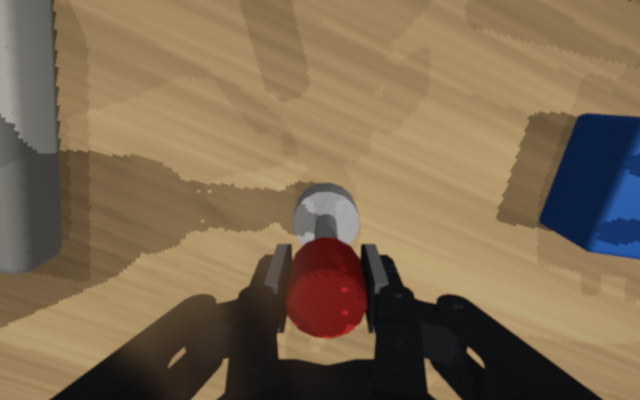

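```bash
python3 -m creep '[0,0,10,0,0,0, 0,0,25,0,0,0, 0,0,25,0,0,0]'
cat >> h.py <<'E'
def circ(cx,cy,z,r,P):
    from scipy.spatial.transform import Rotation as Ro
    R=Ro.from_euler('xyz',P["attitude"]).as_matrix();a=np.linspace(0,2*np.pi,200)
    X=np.stack([cx+r*np.cos(a),cy+r*np.sin(a),0*a+z],1)-P["eye"];c=X@R;uv=c@np.array(P["intrinsics"]).T
    return uv[:,:2]/uv[:,2:]
E
python3 - <<'E'
from h import *
P=arm.camera_params("wrist");im=arm.capture("wrist");s=arm.get_state();print(s["tcp_pos"],s["eef_rot"],s["width"])
b=s["tcp_pos"][2]-.0788;x,y=s["tcp_pos"][:2]
im=np.ascontiguousarray(im)
for z,r in((.112,.017),(.025,.022),(0,.022)):
    uv=circ(x,y,b+z,r,P);print(uv.min(0),uv.max(0))
    cv2.polylines(im,[np.round(uv*8).astype(np.int32)],True,(0,255,0),1,cv2.LINE_AA,3)
save('w18',cv2.resize(im[150:350,220:430],None,fx=2.9,fy=2.9,interpolation=cv2.INTER_CUBIC))
E
```

```text
clock: 25.62
tcp_pos: [0.5872, -0.2877, 0.1057]
eef_rot: [-1.565, 0.006, -2.733]
contact_force: [-0.1, -0.8, -2.1]
width: 0.383
[ 0.5868122  -0.28742185  0.10469012] [-1.56571425  0.00503827 -2.73275521] 0.38778997474683563
[281.56450272 263.67084388] [366.9854091  336.99849789]
[290.38296989 188.63638978] [357.69754069 251.40765763]
[293.74884547 178.92295167] [354.26106089 236.0527288 ]
```

View pics/w18.png

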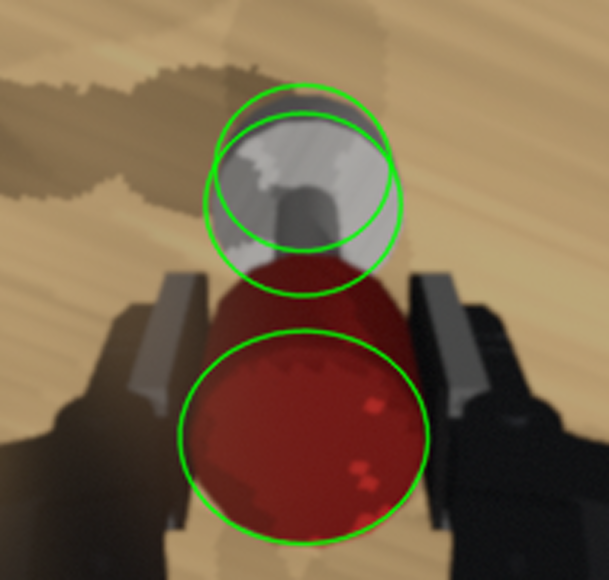

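```bash
python3 -m creep '[0,0,20,0,0,0, 0,0,50,0,0,0, 0,0,85,0,0,0, 0,5,110,0,0,0, -4,28,116,0,0,0, -8,60,116,0,0,0, -13,95,116,0,0,0, -18,130,116,0,0,0, -23,165,116,0,0,0, -28,200,116,0,0,0, -32,235,116,0,0,0, -35,262,116,0,0,0, -36.5,273,116,0,0,0, -36.5,276.5,116,0,0,0, -36.5,276.5,116,0,0,0, -36.5,276.5,116,0,0,0]'
python3 - <<'E'
from h import *
P=arm.camera_params("wrist");im=arm.capture("wrist");s=arm.get_state();print(s["tcp_pos"],s["eef_rot"],s["width"])
save('w19',im);sd=arm.capture("side");tp=arm.capture("top")
save('s19',np.hstack([cv2.resize(sd[120:240,260:380],None,fx=3.3,fy=3.3,interpolation=cv2.INTER_CUBIC),cv2.resize(tp[140:260,260:380],None,fx=3.3,fy=3.3,interpolation=cv2.INTER_CUBIC)]))
E
```

```text
clock: 27.68
tcp_pos: [0.5503, -0.0116, 0.2206]
eef_rot: [-1.566, 0.005, -2.734]
contact_force: [0.4, 0.5, -1.3]
width: 0.386
[ 0.55037002 -0.01156024  0.22062734] [-1.56563941  0.00492894 -2.73355089] 0.38641299023820613
```

View pics/w19.png

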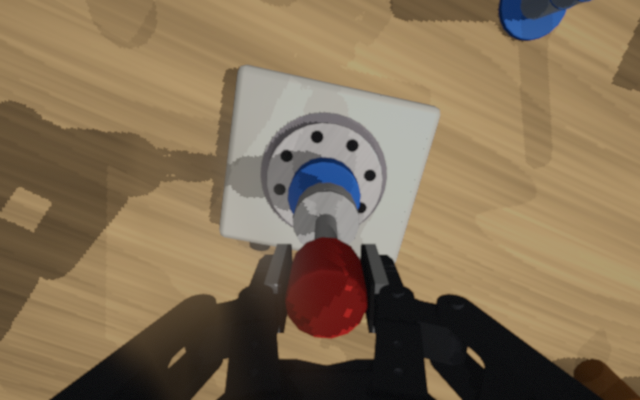

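View pics/s19.png

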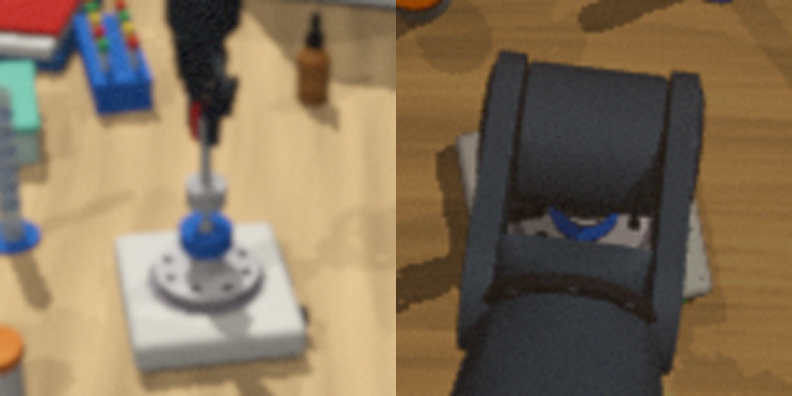

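```bash
python3 -m creep '[0,1,-4,0,0,0, 0,1,-8,0,0,0, 0,1,-12,0,0,0, 0,1,-15,0,0,0, 0,1,-18,0,0,0, 0,1,-18,0,0,0]'
python3 - <<'E'
from h import *
im=arm.capture("wrist");s=arm.get_state();print(s["tcp_pos"],s["eef_rot"],s["width"],s["contact_force"],s["wrist_torque"])
sd=arm.capture("side")
save('w20',np.hstack([cv2.resize(im[130:350,220:430],None,fx=1.8,fy=1.8),cv2.resize(sd[150:230,290:360],None,fx=4.95,fy=4.95,interpolation=cv2.INTER_CUBIC)]))
E
```

```text
clock: 28.58
tcp_pos: [0.5503, -0.0104, 0.2024]
eef_rot: [-1.566, 0.005, -2.733]
contact_force: [0.3, -0.1, -1.9]
width: 0.388
[ 0.55035031 -0.0104041   0.20260009] [-1.56573035  0.00486611 -2.73339311] 0.3889484307421849 [-0.05890974 -0.70088983 -2.2129338 ] [ 0.01304736  0.00663447 -0.00572298]
```

View pics/w20.png

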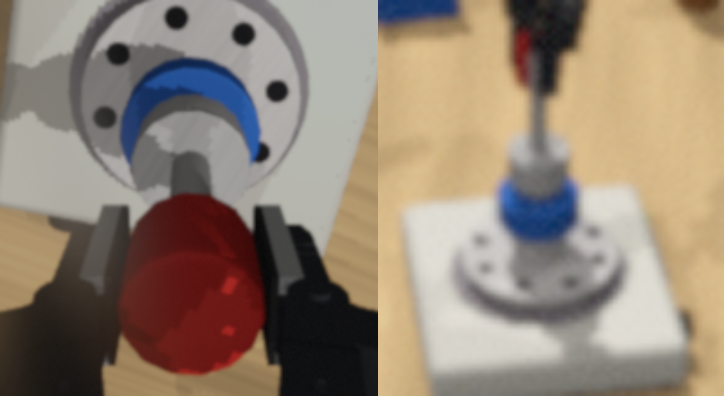

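```bash
python3 -m creep '[0,0,-3,0,0,0, 0,0,-6,0,0,0, 0,0,-8,0,0,0, 0,0,-9.5,0,0,0, 0,0,-9.5,0,0,0]'
python3 -m creep '[0,0,-1,0,0,0, 0,0,-2,0,0,0, 0,0,-2,0,0,0]'
```

```text
clock: 29.3
tcp_pos: [0.5504, -0.0104, 0.1931]
eef_rot: [-1.566, 0.005, -2.733]
contact_force: [-0.5, 0.8, -1.5]
width: 0.387
clock: 29.68
tcp_pos: [0.5507, -0.0104, 0.1918]
eef_rot: [-1.565, 0.006, -2.733]
contact_force: [-0.3, -0.6, 5.7]
width: 0.389
```

Contact at exactly the expected height (TCP 191.8 mm). A check, then release.

```bash
python3 -m creep '[0,0,-0.5,0,0,0, 0,0,-0.5,0,0,0]'
python3 - <<'E'
from h import *
im=arm.capture("wrist");sd=arm.capture("side")
save('w21',np.hstack([cv2.resize(im[130:350,220:430],None,fx=1.8,fy=1.8),cv2.resize(sd[150:230,290:360],None,fx=4.95,fy=4.95,interpolation=cv2.INTER_CUBIC)]))
E
python3 -m creep '[0,0,0,0,0,0, 0,0,0,0,0,0, 0,0,0,0,0,0, 0,0,0,0,0,0, 0,0,0,0,0,0]' 0.7
python3 -m creep '[0,0,0,0,0,0, 0,0,0,0,0,0, 0,0,0,0,0,0]' 1
python3 - <<'E'
from h import *
im=arm.capture("wrist");sd=arm.capture("side")
save('w22',np.hstack([cv2.resize(im[130:350,220:430],None,fx=1.8,fy=1.8),cv2.resize(sd[150:230,290:360],None,fx=4.95,fy=4.95,interpolation=cv2.INTER_CUBIC)]))
E
```

```text
clock: 29.92
tcp_pos: [0.5508, -0.0104, 0.1918]
eef_rot: [-1.565, 0.006, -2.733]
contact_force: [-2.2, 0.7, 6.0]
width: 0.389
clock: 30.65
tcp_pos: [0.5508, -0.0103, 0.1918]
eef_rot: [-1.565, 0.006, -2.733]
contact_force: [-0.5, 0.7, -0.2]
width: 0.704
clock: 31.02
tcp_pos: [0.5508, -0.0104, 0.1918]
eef_rot: [-1.565, 0.006, -2.733]
contact_force: [-0.3, -0.0, -0.3]
width: 0.998
```

View pics/w21.png

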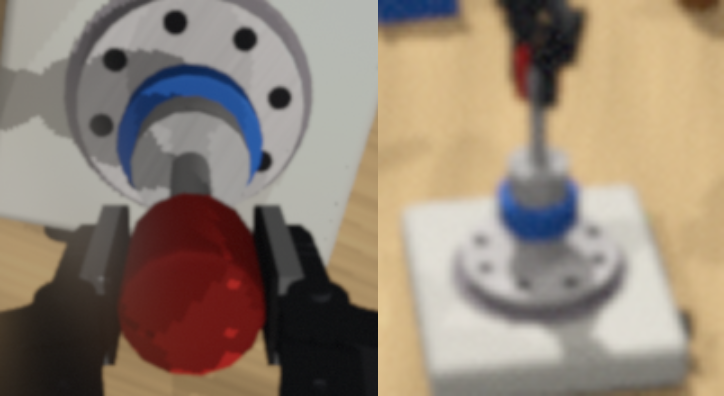

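View pics/w22.png

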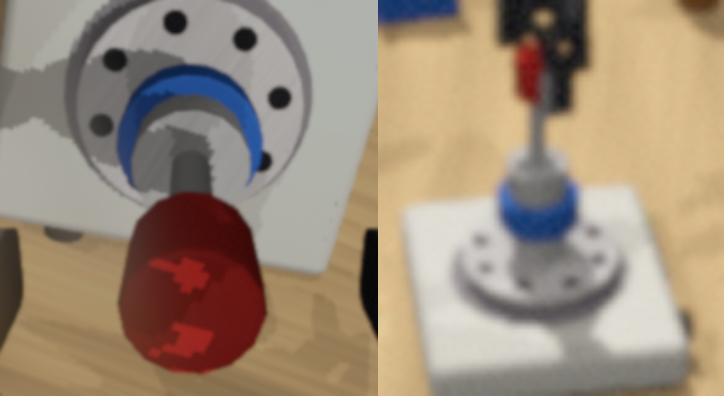

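```bash
python3 -m creep '[0,0,15,0,0,0, 0,0,40,0,0,0, 0,0,75,0,0,0, 0,0,110,0,0,0, 0,0,110,0,0,0, 0,0,110,0,0,0]'
python3 - <<'E'
from h import *
im=np.ascontiguousarray(arm.capture("wrist"));P=arm.camera_params("wrist")
for z,r in((.113,.022),(.138,.022),(.225,.017),(.113,.03)):
    uv=circ(.5495,-.0115,z,r,P);cv2.polylines(im,[np.round(uv*8).astype(np.int32)],True,(0,255,0),1,cv2.LINE_AA,3)
sd=arm.capture("side");save('s23',sd);tp=arm.capture("top");save('t23',tp)
save('w23',np.hstack([cv2.resize(im[100:300,230:430],None,fx=2,fy=2),cv2.resize(sd[140:230,285:365],None,fx=4.5,fy=400/90,interpolation=cv2.INTER_CUBIC)]))
E
```

```text
clock: 31.88
tcp_pos: [0.5505, -0.0103, 0.3017]
eef_rot: [-1.565, 0.006, -2.733]
contact_force: [-0.3, -0.8, -0.8]
width: 0.999
```

View pics/w23.png

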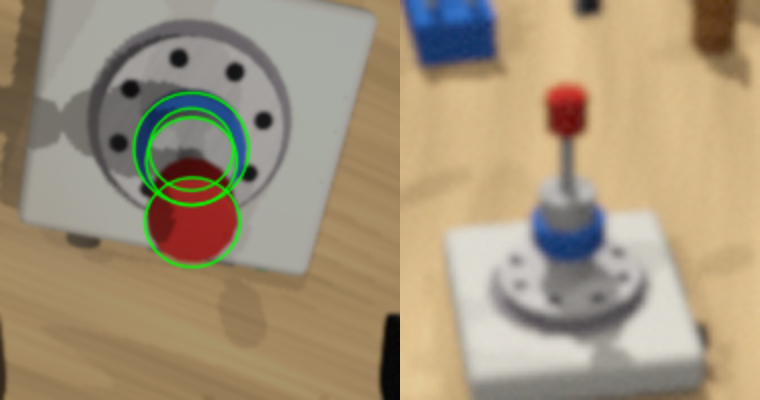

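View pics/s23.png

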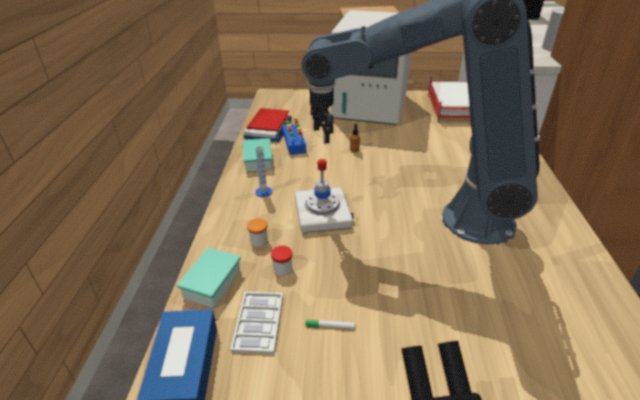

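View pics/t23.png

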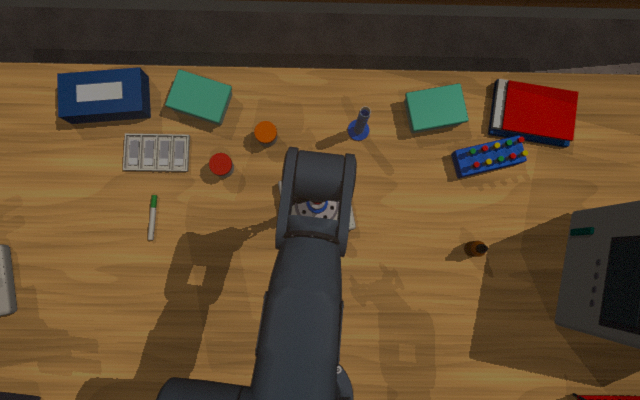

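The knob, foot and ring match the predicted outlines for the seated stack: knob at wrist (326,210), and at (322,165) in the side view, upright. The jars, bottle, cylinder and marker are where they started, and the gripper is clear.

```bash
python3 -c "
from rig import arm
s=arm.get_state();print(s['clock'],abs(s['dq']).max());print(arm.job_done())"
```

```text
32.025 0.0034358006440037554
the job is handed in; nothing more can be done
None
```

I put the rotor, then the clamp ring, then the lock handle on the spindle. I lowered each one until it just touched (about 6–12 N), released it, and handed the job in at about 32 s.

- **Seating:** Each part made contact within 1 mm of its expected seated height. After I let go of the handle, the wrist camera picture matched the outlines predicted for the seated stack. The side view shows the handle upright.
- **Bystanders:** The jars, bottle, cylinder and marker look unmoved in the top and side pictures.
- **Robot:** The gripper is open and clear, about 80 mm above the knob.
- **Disagreements:** The first position estimates from the networks were up to about 15 mm off, and one `seat` report was wrong. I replaced them with close-up measurements from the wrist camera. The top and wrist cameras differed by about 2–3 mm on where the spindle is. I used the wrist value, and every part went down without catching.

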